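# Open the squeeze-and-turn specimen jar

### The job

Open the clamped specimen jar: pinch the two side tabs of its safety cap fully in and, keeping them pinched, turn the cap anticlockwise (seen from above) until you feel it meet its end stop, then lift it straight off and stand it right way up on the floor of the empty steel tray, and let go. How far it turns differs from jar to jar, so go by feel and be gentle: pinch only as hard as the tabs need, never force the cap against the jar or bang it down, and leave the other things on the bench where they are.

Things in the scene. Friction and masses are not known exactly. Their poses are not given: they have to be found in the camera images.
- jar: Amber glass jar, 72 mm across, held fast in an aluminium clamp base 100 x 100 mm with four posts 50 mm high; it cannot move. Origin: on the bench, on the jar's axis; z up; yaw as the closed cap's. Shoulder 60 mm up; a notched collar 56 mm across stands 8 mm high on it.
- jar_mouth (a point): Centre of the open top of the jar's round neck (24 mm across), 94 mm over the bench. Two lugs and an end stop inside the cap lie on the neck; their angle differs each time and the cap hides them. The cap must rise 25 mm from closed to be clear of the neck.
- cap: White plastic safety cap, 45 mm across, 36 mm high, about 60 g. Origin: centre of its lower rim, 62 mm over the bench when closed on the jar (top then 98 mm up); z up along its axis; finger tabs on its own +y and -y sides. It has about 1.5 mm of play on the neck and stands level on its lower rim.
- cap_grip (a point): Point on the cap's axis 26 mm above its origin, a good height to pinch: fingertips then stay above the collar. The tabs are flat upright plates 22 mm wide (along the cap's x), 7 to 34 mm above its origin, 4 mm thick, 67 mm over both when free, 57 mm when both are pressed. A pinch of 20 to 40 N is plenty; do not press down or sideways on the cap with it.
- tab_l (a joint): How far the tab on the cap's +y side is pressed in: 0 free, 0.005 m fully in; sprung, 3 N to start, 11 N fully in. A tooth under it sits in a notch of the jar's collar and blocks turning until it is pressed in at least 4 mm.
- tab_r (a joint): The same for the tab on the cap's -y side. With both tabs in, the cap turns easily anticlockwise (positive about z) to a hard stop met 0.6 to 1.5 rad from closed, different each time; a twist of 0.15 to 0.2 N m against it is enough to feel it. It lifts off only near the stop (surely within 0.15 rad of it); 0.4 rad short of it, it rises 2 mm and catches.
- tray: Empty square steel tray, 150 x 150 mm, walls 14 mm high and 3 mm thick, floor 3 mm thick; fixed. Origin: middle of its underside, on the bench; x and y along its sides.
- dish: Bystander: round glass dish with lid, 58 mm across, 15 mm high; origin at the middle of its underside.
- jar_plain: Bystander: smaller loose amber jar with a smooth screw cap without tabs, 60 mm across, 85 mm high; origin under its middle.
- bottle_wash: Bystander: white bottle 56 mm across, 120 mm high; origin under its middle.
- slide_box: Bystander: flat blue slide box 85 x 100 x 33 mm; origin under its middle.
- driver: Bystander: screwdriver 160 mm long lying on the bench.
- mouse: Bystander: round black computer mouse 62 mm across, 33 mm high; origin under its middle.
- beaker: Bystander: small glass beaker 60 mm across, 70 mm high; origin under its middle.
There are look-alikes about, which are no part of the job. What is shaped like the cap but red or turquoise is not meant. There is more than one size of the tray; the job needs the smaller.

How it is judged (in metres and radians):
On the way, in this order (a step that is already met when the one before it is completed fails the run):
1. both tabs pinched in while the cap is turned at least 0.42 rad (24 degrees) from closed, still seated on the neck (value of joint each of tab_l, tab_r above 0.0035 m and angle between the x axis of cap and the x axis of jar, either way round above 0.42 rad and distance between cap and jar below 0.068 m and horizontal distance between cap and jar below 0.004 m), for 0.1 s.
2. cap lifted straight off, clear above the neck and upright (z of cap in the frame of jar above 0.088 m and horizontal distance between cap and jar below 0.015 m and angle between cap's own z axis and vertical below 0.25 rad), for 0.05 s.
At the end, for the whole second after the job is handed in: The cap stands right way up (within 0.1 rad) on the tray's floor, its centre within 55 mm of the tray's middle along each side (its origin under 6 mm above the tray's underside), at rest, let go, both tabs sprung out (x of cap in the frame of tray between -0.055 and 0.055 m and y of cap in the frame of tray between -0.055 and 0.055 m and z of cap in the frame of tray below 0.006 m and angle between cap's own z axis and vertical below 0.1 rad and value of joint each of tab_l, tab_r below 0.002 m and linear speed of cap below 0.01 m/s); the robot touches nothing.
It fails at once if the cap is strained against the jar (more than 60 N in all between them) (contact force between cap and jar above 60 N).
It fails at once if the cap is dropped or banged into the tray (more than 40 N) (contact force between cap and tray above 40 N).
It fails at once if another thing on the bench is pushed more than 20 mm (distance of any of dish, jar_plain, bottle_wash, slide_box, driver, mouse, beaker from where it was at the start of the episode above 0.02 m).
It also fails if it takes over 67 s, if anything falls off the work surface, if the arm or the gripper's body presses on something with over 40 N, if the wrist force passes 120 N, or if a joint passes its speed limit or range.

### The arm

A 6-joint arm with a two-finger parallel gripper is mounted at the origin on the work surface. World frame = base frame: x ahead of the robot, y to its left, z up, the work surface at z = 0. Lengths are in mm, angles in rad, forces in N, time in s.
With the tool pointing down it reaches from about 325 to 775 mm from the base axis. Payload 5.5 kg.
Tool frame: the origin (TCP) lies midway between the tips of the shut fingers; the grasp point (between the pads) lies 19 mm behind it; y points along the fingers, z is the direction in which the jaws open and shut, and the axes are right-handed (so a half turn about y gives the same grasp; the last joint's range is limited). The gripper opens to 88 mm and grips with 3 to 60 N. Pads are 20 mm wide; open, the fingers measure 115 mm over their backs; the gripper's body (75 mm by 178 mm) begins 61 mm behind the grasp point.
Start: joints at [-1.272, 0.091, 1.231, -0, 1.82, -0.057], TCP at [209.005, -562.435, 222.631] pointing down, gripper open.
Joint ranges: [-2.87, 2.87], [-0.86, 2.18], [0.17, 2.46], [-1.51, 4.65], [0.06, 2.69], [-2.65, 2.65]. Speed limits (rad/s): [2.57, 2.57, 3.01, 3.14, 3.14, 3.14].

### API

Orientations are given as a unit quaternion [x, y, z, w].
In Python, from cell import robot gives the robot as it stands.
- The arm moves only by the shell command python3 -m handwheel 'ROWS' [OPENING] [FORCE]. ROWS is JSON, one flat list of numbers, 4 for each row, row after row: the shift along the tool's x, y, z in units of 0.12 m (1.0 is 0.12 m), then the turn about the tool's y in units of pi/4 rad (1.0 is pi/4 rad). In form: [tx, ty, tz, spin, tx, ty, tz, spin, ...]. A call has 1 to 20 rows; each row is the pose to reach, as a shift and turn from the pose commanded when the call began, along the tool's axes at that moment; what a row does not reach only later rows make up. A row lasts 1/8 s, in which the tool goes at most 62.5 mm and 10.7 degrees, less where a joint would pass 70% of its speed; a pose out of reach is approached as far as the arm can. A call with a number of a shift or a turn outside -1 to 1 is refused whole. A call with a gripper value outside its range is refused whole. OPENING is the opening, from 0 (shut) to 1 (fully open), set as the call begins (- or left out, the last holds). The fingers move at their own pace and stop on an object; FORCE is the grip in N (left out, the last holds). Time passes only in rows, so rows that repeat a pose let the fingers close. It gives the time, the measured TCP pose, the force and the opening at its end, in the units of the state.
- robot.observe(): the state, without advancing time (a new reading comes with each control period).
- robot.camera(name): name is "side" or "top"; returns a dict with "img" (420x560x3 uint8, red, green, blue), "z_map" (420x560 float32, mm along the optical axis (not along the pixel's ray), 0 where there is no reading), "camera_matrix" (3x3 intrinsics, pixels), "dist_coeffs" ([k1, k2, p1, p2, k3] as OpenCV has them; the pictures are not rectified), "pose" (4x4, takes a point from camera to world coordinates). Camera axes: x right, y down, z forward; pixel columns grow to the right and rows downward; lengths in mm; the calibration is good to about 2 mm. A picture is of the moment at which its call begins.
- robot.sign_off(): hands the job in, once; it reports no verdict.
The state is a dict: "time_s": time; "q": joint angles; "joint_velocities": joint speeds; "tau": joint torques, N m; "eef_pos": TCP position; "eef_rot": TCP orientation; "force": force on the tool from outside, world axes, zero at the start; "moment": the same for the moment, N m; "gripper_width": opening from 0.0 (shut) to 1.0 (fully open).
Only numpy, scipy, OpenCV 4.12 (cv2) and the standard library are available. Lean on these libraries where they do the work, as an engineer would, in place of code of your own. Each camera call takes 0.05 s, during which the arm holds its last target. There are 200 camera calls.

## Working session

There is one attempt and no reset: what is moved stays moved. The work goes in short steps, Python scripts to look and compute and a shell command to move; the robot and the scene stay as the last step left them, time stands still between calls to the robot, and variables do not carry over. Pictures are saved under pics/ and viewed, about 8 in all and at most 12, crops included, and the job is handed in when it is done.

```bash
mkdir -p pics; python3 - <<'E'
from cell import robot
import cv2,numpy as np
o=robot.observe();print({k:np.round(v,3).tolist() for k,v in o.items()})
for n in("top","side"):
    c=robot.camera(n);cv2.imwrite(f"pics/{n}0.png",c["img"][:,:,::-1]);np.savez(f"{n}0.npz",**c)
    print(n,c["camera_matrix"],c["dist_coeffs"],c["pose"].round(3))
E
```

```text
{'time_s': 0.0, 'q': [-1.272, 0.092, 1.232, 0.0, 1.82, -0.057], 'joint_velocities': [-0.001, -0.0, 0.001, 0.0, -0.002, 0.001], 'tau': [-0.0, -44.646, -40.645, 0.07, 0.029, -0.0], 'eef_pos': [208.91, -562.132, 221.53], 'eef_rot': [-0.125, 0.697, -0.695, 0.125], 'force': [0.227, -0.378, -0.317], 'moment': [0.022, 0.046, 0.01], 'gripper_width': 0.997}
top [[414.89738894   0.         287.01905568]
 [  0.         414.89738894 207.09371708]
 [  0.           0.           1.        ]] [-0.05671858  0.          0.          0.          0.        ] [[-2.700000e-02 -9.970000e-01  6.900000e-02  4.065380e+02]
 [-1.000000e+00  2.800000e-02  1.200000e-02 -3.715300e+01]
 [-1.400000e-02 -6.900000e-02 -9.980000e-01  1.084666e+03]
 [ 0.000000e+00  0.000000e+00  0.000000e+00  1.000000e+00]]
side [[450.94151435   0.         276.60636358]
 [  0.         450.94151435 210.28940472]
 [  0.           0.           1.        ]] [-0.00928409  0.          0.          0.          0.        ] [[-9.97000e-01 -4.80000e-02  5.90000e-02  4.21515e+02]
 [-7.60000e-02  5.73000e-01 -8.16000e-01  7.89455e+02]
 [ 5.00000e-03 -8.18000e-01 -5.75000e-01  6.38647e+02]
 [ 0.00000e+00  0.00000e+00  0.00000e+00  1.00000e+00]]
```

View pics/top0.png

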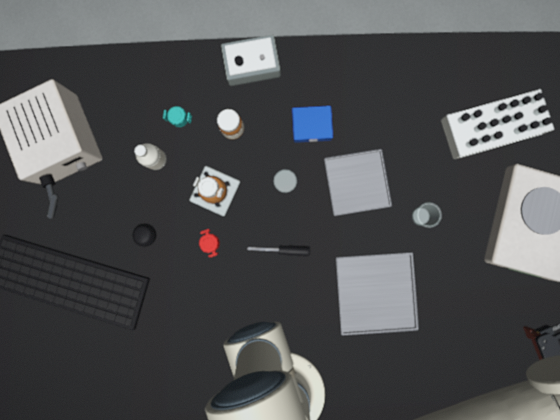

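View pics/side0.png

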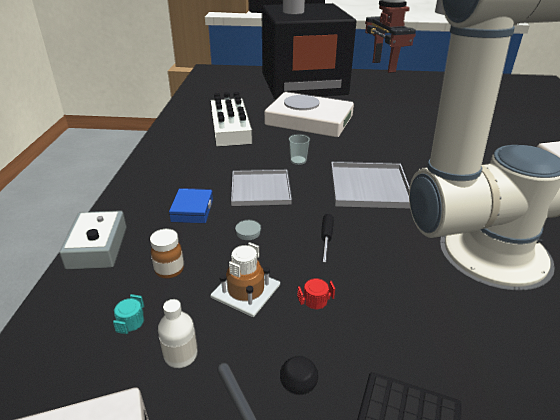

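Both views agree on what could be mistaken for what (top-view pixels):
- **Cap:** the white tabbed cap on the clamped jar is at (212,188). The look-alikes are the plain jar (230,123), the turquoise cap (177,116), the red cap (208,243) and the wash bottle (150,156).
- **Tray:** the small one is at (358,182), the larger at (377,293).

I choose (212,188) and (358,182), and will check them in a close crop.

```bash
cat > h.py <<'E'
import numpy as np,cv2
def load(f): return dict(np.load(f))
def cloud(c):
    K,d,z=c["camera_matrix"],c["dist_coeffs"],c["z_map"].astype(float)
    h,w=z.shape;uv=np.mgrid[0:w,0:h].T.reshape(-1,1,2).astype(float)
    n=cv2.undistortPoints(uv,K,d).reshape(h,w,2)
    P=np.dstack([n*z[...,None],z])@c["pose"][:3,:3].T+c["pose"][:3,3]
    P[z==0]=np.nan;return P
E
python3 - <<'E'
from h import *
t=load("top0.npz");s=load("side0.npz")
a=cv2.resize(t["img"][155:225,175:260],(510,420),interpolation=cv2.INTER_CUBIC)
b=cv2.resize(s["img"][235:320,205:290],(420,420)[:2],interpolation=cv2.INTER_CUBIC)
cv2.imwrite("pics/crop.png",cv2.resize(np.hstack([a,b]),(800,361))[:,:,::-1])
for n,c,r in(("top",t,np.s_[155:225,180:250]),("side",s,np.s_[235:320,205:290])):
    P=cloud(c)[r];im=c["img"][r].astype(int)
    for lo,hi in((93,104),(80,93),(4,30)):
        m=(P[...,2]>lo)&(P[...,2]<hi);q=P[m]
        if len(q)>3: print(n,lo,hi,len(q),np.median(q,0).round(1),cv2.minAreaRect(q[:,:2].astype(np.float32)))
P=cloud(t)
q=P[140:225,315:400].reshape(-1,3);
for lo,hi in((-3,9),(9,22)):
    im=t["img"].astype(int)[140:225,315:400].reshape(-1,3);m=(im.mean(1)>70)&(q[:,2]>lo)&(q[:,2]<hi)
    print("tray",m.sum(),np.median(q[m,2]),cv2.minAreaRect(q[m,:2].astype(np.float32)))
E
```

```text
top 93 104 309 [528.9 164.   97.6] ((529.1215209960938, 163.97378540039062), (67.6839599609375, 43.71932601928711), 88.06196594238281)
top 80 93 52 [521.8 147.7  88.5] ((529.2753295898438, 164.01947021484375), (67.18085479736328, 44.16830825805664), 40.71156692504883)
top 4 30 770 [519.6 147.9   9.4] ((533.95849609375, 165.44021606445312), (183.01976013183594, 180.70494079589844), 89.3766098022461)
side 93 104 434 [526.3 169.7  98.6] ((526.7981567382812, 166.38998413085938), (68.37109375, 45.51411437988281), 46.37864303588867)
side 80 93 192 [524.6 185.5  87.5] ((523.4225463867188, 168.78585815429688), (70.1458740234375, 38.480125427246094), 49.22676467895508)
side 4 30 1250 [520.3 193.1  11. ] ((520.7152099609375, 117.20436096191406), (242.2758331298828, 123.75808715820312), 83.0129623413086)
tray 3217 2.832076702942686 ((565.675048828125, -204.43666076660156), (203.83590698242188, 166.21536254882812), 7.905430793762207)
tray 324 13.685273071683923 ((565.28271484375, -197.3944549560547), (201.46170043945312, 167.4141082763672), 7.485725402832031)
```

View pics/crop.png

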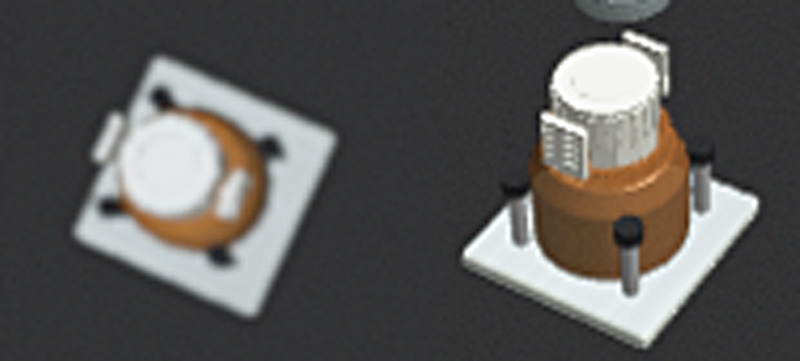

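The crop confirms a white cap with two tabs, near crop (109,139) and (235,195), on the clamped jar. Next I'll measure the cap axis, the tab direction and the tray precisely.

```bash
cat >> h.py <<'E'
def ray(c,uv,z):
    n=cv2.undistortPoints(np.array(uv,float).reshape(-1,1,2),c["camera_matrix"],c["dist_coeffs"]).reshape(-1,2)
    d=np.c_[n,np.ones(len(n))]@c["pose"][:3,:3].T;o=c["pose"][:3,3]
    return (o+d*((z-o[2])/d[:,2])[:,None])[:,:2]
def capmeasure(c,r,lo=93,hi=104,R=24.5):
    P=cloud(c)[r];im=c["img"][r].astype(int)
    w=(im.min(2)>120)&(im.max(2)-im.min(2)<40)&(P[...,2]>lo)&(P[...,2]<hi)
    q=P[w][:,:2];ce,_=cv2.minEnclosingCircle(q.astype(np.float32))
    ce=np.array(ce);
    d=np.hypot(*(q-ce).T);tabs=q[(d>R)&(d<38)];disc=q[d<22.5]
    if len(tabs)>2:
        v=tabs-ce;a=np.arctan2(v[:,1],v[:,0]);ax=np.angle(np.exp(2j*a).sum())/2
        k=np.cos(a-ax)>0;t1,t2=tabs[k].mean(0),tabs[~k].mean(0)
        print("circle",ce.round(1),"n",k.sum(),(~k).sum(),"tabs",t1.round(1),t2.round(1),"mid",((t1+t2)/2).round(1),"dir",np.degrees(np.arctan2(*(t1-t2)[::-1])).round(1),"disc",disc.mean(0).round(1))
E
python3 - <<'E'
from h import *
t=load("top0.npz");s=load("side0.npz")
capmeasure(t,np.s_[165:212,185:232]);capmeasure(s,np.s_[238:285,225:265])
im=t["img"];g=cv2.cvtColor(im,cv2.COLOR_RGB2GRAY);m=(g>70).astype(np.uint8)
x=np.zeros_like(m);x[140:225,315:400]=m[140:225,315:400]
cs=max(cv2.findContours(x,0,2)[0],key=cv2.contourArea)
r=cv2.minAreaRect(cs);print(r)
b=ray(t,cv2.boxPoints(r),10);print("tray",b.round(1),b.mean(0),np.linalg.norm(np.diff(b,axis=0),axis=1))
# clamp base centre
x=np.zeros_like(m);x[160:222,185:245]=m[160:222,185:245]
cs=max(cv2.findContours(x,0,2)[0],key=cv2.contourArea);b=ray(t,cv2.boxPoints(cv2.minAreaRect(cs)),10);print("base",b.round(1),b.mean(0))
E
python3 - <<'E'
import sys;sys.path.insert(0,'.')
from scipy.spatial.transform import Rotation as R
print(R.from_quat([-0.125, 0.697, -0.695, 0.125]).as_matrix().round(3))
E
```

```text
circle [530.4 163.9] n 15 17 tabs [539.3 192.6] [515.8 135.9] mid [527.6 164.3] dir 67.5 disc [530.1 164.1]
circle [529.  163.8] n 47 24 tabs [530.  189.4] [512.6 140.2] mid [521.3 164.8] dir 70.6 disc [528.1 165.8]
((357.648681640625, 181.8918914794922), (59.84122848510742, 60.1700325012207), 80.53767395019531)
tray [[ 609.2 -121.9]
 [ 631.2 -278.6]
 [ 475.2 -297.3]
 [ 453.9 -142.2]] [ 542.39054624 -209.98762196] [158.26313289 157.04709552 156.56378663]
base [[508.9 242.5]
 [605.1 197.1]
 [554.7  94.3]
 [459.3 140. ]] [532.00276483 168.48716004]
[[-0.938 -0.     0.348]
 [-0.348  0.003 -0.938]
 [-0.    -1.    -0.003]]
```

```bash
M="python3 -m handwheel"
python3 -m handwheel '[-0.3,0,-0.3,0,-0.6,0,-0.6,0,-0.92,0,-0.95,0,-0.92,0,-0.95,0]' 1 25
python3 -m handwheel '[-0.3,0,-0.3,0,-0.6,0,-0.6,0,-0.92,0,-0.95,0,-0.92,0,-0.95,0]'
python3 -m handwheel '[-0.3,0,-0.3,0,-0.6,0,-0.6,0,-0.92,0,-0.95,0,-0.92,0,-0.95,0]'
python3 -m handwheel '[-0.3,0,-0.3,0,-0.6,0,-0.6,0,-0.92,0,-0.95,0,-0.92,0,-0.95,0]'
```

```text
time_s: 0.6
eef_pos: [274.0, -414.6, 222.9]
eef_rot: [0.126, -0.696, 0.696, -0.127]
force: [-0.1, -1.3, 0.2]
gripper_width: 0.998
time_s: 1.1
eef_pos: [337.6, -270.1, 222.9]
eef_rot: [0.126, -0.696, 0.696, -0.127]
force: [0.3, 0.3, 0.6]
gripper_width: 0.998
time_s: 1.6
eef_pos: [401.3, -125.1, 222.4]
eef_rot: [-0.127, 0.696, -0.696, 0.127]
force: [-0.2, -0.3, -0.7]
gripper_width: 0.999
time_s: 2.1
eef_pos: [465.1, 19.3, 221.7]
eef_rot: [-0.127, 0.696, -0.696, 0.126]
force: [-0.2, -0.9, 0.7]
gripper_width: 0.998
```

```bash
python3 -m handwheel '[-0.3,0,-0.3,0.2,-0.6,0,-0.6,0.4,-0.93,0,-0.94,0.6,-0.93,0,-0.94,0.8,-0.93,0,-0.94,0.96,-0.93,0,-0.94,0.96]'
python3 -m handwheel '[0,0.3,0,0,0,0.6,0,0,0,0.8,0,0,0,0.8,0,0,0,0.8,0,0]'
python3 - <<'E'
from h import *
from cell import robot
from scipy.spatial.transform import Rotation as R
o=robot.observe();m=R.from_quat(o["eef_rot"]).as_matrix();print(o["eef_pos"].round(1) if hasattr(o["eef_pos"],'round') else o["eef_pos"],m.round(3),np.degrees(np.arctan2(-m[1,2],-m[0,2])),o["q"],o["moment"])
for n in("top","side"):
    c=robot.camera(n);np.savez(n+"1.npz",**c)
a=load("top1.npz")["img"][140:240,160:293];b=load("side1.npz")["img"][200:320,180:340]
cv2.imwrite("pics/v1.png",np.hstack([cv2.resize(a,(399,300)),cv2.resize(b,(400,300))])[:,:,::-1])
E
```

```text
time_s: 2.85
eef_pos: [530.4, 160.5, 222.2]
eef_rot: [-0.14, -0.693, 0.693, 0.141]
force: [-0.7, -0.2, -0.3]
gripper_width: 1.0
time_s: 3.48
eef_pos: [530.3, 162.5, 128.1]
eef_rot: [0.141, 0.693, -0.693, -0.139]
force: [0.2, -0.8, 0.6]
gripper_width: 0.999
[530.3 162.5 128.1] [[-0.922  0.002 -0.388]
 [ 0.388  0.    -0.922]
 [-0.002 -1.    -0.001]] 67.17820195139488 [ 2.36129794e-01 -3.09017251e-02  1.52215382e+00 -2.52687818e-04
  1.64855602e+00  2.20522246e+00] [0.10577035 0.07436402 0.00572796]
```

View pics/v1.png

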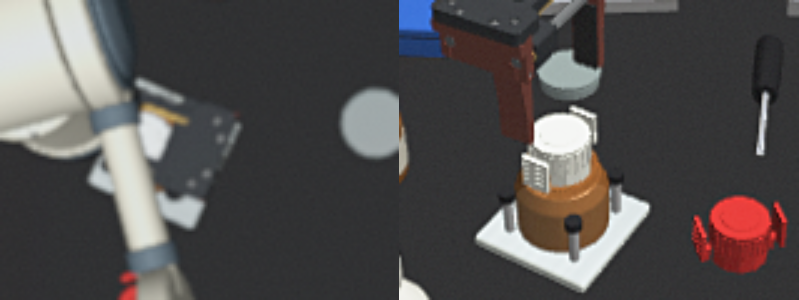

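The view shows the fingers straddling the cap, over the tabs. Now I'll descend gently to grip height.

```bash
python3 -m handwheel '[0.01,0.1,-0.01,0,0.01,0.2,-0.01,0,0.01,0.3,-0.01,0,0.01,0.38,-0.01,0,0.01,0.42,-0.01,0,0.01,0.45,-0.01,0,0.01,0.465,-0.01,0,0.01,0.465,-0.01,0,0.01,0.465,-0.01,0]'
python3 - <<'E'
from h import *
from cell import robot
o=robot.observe();print(o["eef_pos"],o["eef_rot"],o["force"],o["moment"])
c=robot.camera("side");np.savez("side2.npz",**c);capmeasure(c,np.s_[238:285,225:265])
cv2.imwrite("pics/v2.png",cv2.resize(c["img"][210:310,185:305],(720,600),interpolation=cv2.INTER_CUBIC)[:,:,::-1])
E
```

```text
time_s: 4.7
eef_pos: [529.0, 165.0, 71.2]
eef_rot: [0.14, 0.693, -0.693, -0.14]
force: [0.5, 0.9, -1.1]
gripper_width: 0.998
[528.96026934 165.03138638  71.17226154] [ 0.14005645  0.69321092 -0.69305813 -0.13968981] [ 0.47726005  0.85645568 -1.08495885] [ 0.05197146 -0.04085647  0.04010953]
circle [524.6 165.6] n 8 21 tabs [533.9 195.9] [512.9 137.7] mid [523.4 166.8] dir 70.1 disc [519.9 170.3]
```

View pics/v2.png

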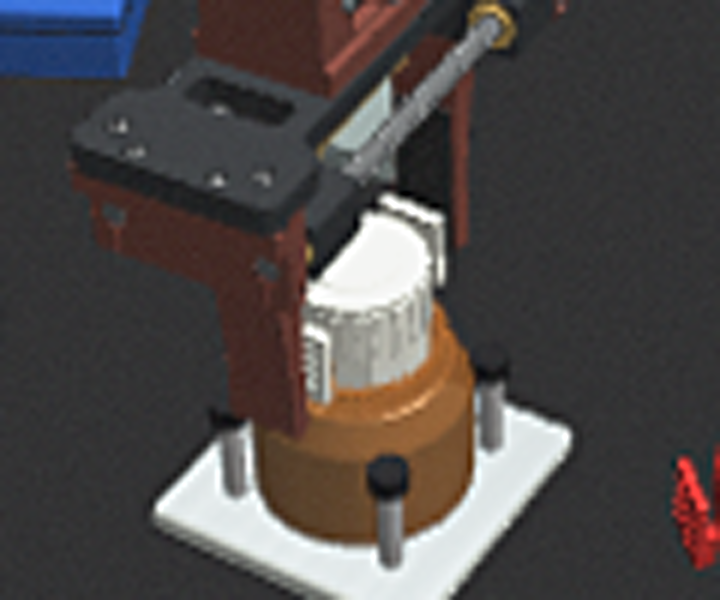

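Both fingers straddle the tabs: the tab near (320,365) is inside the front finger and the other near (420,235). I'll close in stages, watching the side force.

```bash
cat > st.py <<'E'
from cell import robot;import numpy as np
from scipy.spatial.transform import Rotation as R
o=robot.observe();m=R.from_quat(o["eef_rot"]).as_matrix()
print("tool-frame F",(m.T@o["force"]).round(2),"M tool",(m.T@o["moment"]).round(3),"yaw",np.degrees(np.arctan2(-m[1,2],-m[0,2])).round(2),"w",round(o["gripper_width"]*88,2),"pos",np.round(o["eef_pos"],1),"q6",round(o["q"][5],2))
E
python3 st.py
python3 -m handwheel '[0,0,0,0,0,0,0,0,0,0,0,0,0,0,0,0]' 0.78 25 >/dev/null;python3 st.py
python3 -m handwheel '[0,0,0,0,0,0,0,0]' 0.75 25 >/dev/null;python3 st.py
python3 -m handwheel '[0,0,0,0,0,0,0,0]' 0.72 25 >/dev/null;python3 st.py
```

```text
tool-frame F [-0.59 -0.93 -0.05] M tool [-0.048 -0.017 -0.049] yaw 67.19 w 87.94 pos [528.9 165.1  71.2] q6 2.21
tool-frame F [-0.53 -0.55  1.69] M tool [ 0.031  0.001 -0.001] yaw 67.18 w 68.59 pos [528.8 164.9  70.8] q6 2.21
tool-frame F [-0.31  0.36  0.16] M tool [0.028 0.    0.011] yaw 67.18 w 66.07 pos [528.8 165.   70.9] q6 2.21
tool-frame F [ 0.61 -1.49  1.1 ] M tool [0.015 0.011 0.025] yaw 67.19 w 63.51 pos [528.8 165.   70.9] q6 2.21
```

```bash
python3 -m handwheel '[0,0,0,0,0,0,0,0]' 0.68 25 >/dev/null;python3 st.py
python3 -m handwheel '[0,0,0,0,0,0,0,0,0,0,0,0,0,0,0,0]' 0.6 25 >/dev/null;python3 st.py;python3 st.py
```

```text
tool-frame F [-0.57 -1.46 -0.39] M tool [ 0.009  0.022 -0.035] yaw 67.19 w 60.26 pos [528.8 165.   70.9] q6 2.21
tool-frame F [ 1.11 -3.82  1.4 ] M tool [ 0.149  0.022 -0.055] yaw 67.18 w 56.83 pos [528.9 165.   71.1] q6 2.21
tool-frame F [ 1.11 -3.82  1.4 ] M tool [ 0.149  0.022 -0.055] yaw 67.18 w 56.83 pos [528.9 165.   71.1] q6 2.21
```

The width is 56.8 mm, so both tabs are fully in, with little side force. Now I'll turn anticlockwise (negative spin) in steps, watching the moment.

```bash
python3 -m handwheel '[0,0,0,-0.03,0,0,0,-0.06,0,0,0,-0.1,0,0,0,-0.1]' >/dev/null;python3 st.py
python3 -m handwheel '[0,0,0,-0.05,0,0,0,-0.1,0,0,0,-0.15,0,0,0,-0.15]' >/dev/null;python3 st.py
```

```text
tool-frame F [ 0.74 -3.19 -0.06] M tool [-0.028 -0.058 -0.158] yaw 71.73 w 57.07 pos [528.9 165.2  71. ] q6 2.13
tool-frame F [ 0.59 -5.44 -0.61] M tool [-0.075 -0.051 -0.091] yaw 78.42 w 57.06 pos [528.9 165.2  71.1] q6 2.01
```

```bash
python3 -m handwheel '[0,0,0,-0.05,0,0,0,-0.1,0,0,0,-0.15,0,0,0,-0.2,0,0,0,-0.2]' >/dev/null;python3 st.py
python3 -m handwheel '[0,0,0,-0.05,0,0,0,-0.1,0,0,0,-0.15,0,0,0,-0.2,0,0,0,-0.2]' >/dev/null;python3 st.py
python3 -m handwheel '[0,0,0,-0.03,0,0,0,-0.06,0,0,0,-0.06]' >/dev/null;python3 st.py
python3 -m handwheel '[0,0,0,-0.03,0,0,0,-0.06,0,0,0,-0.06]' >/dev/null;python3 st.py
```

```text
tool-frame F [-0.06 -5.25  0.23] M tool [-0.005 -0.023 -0.057] yaw 87.37 w 56.89 pos [528.9 165.   71. ] q6 1.86
tool-frame F [-0.36 -5.25  0.37] M tool [-0.004 -0.032 -0.001] yaw 96.35 w 57.26 pos [529. 165.  71.] q6 1.7
tool-frame F [ 0.53 -4.89 -0.56] M tool [-0.041  0.02  -0.059] yaw 99.14 w 56.91 pos [528.9 165.   71. ] q6 1.65
tool-frame F [-0.19 -5.45  0.07] M tool [ 0.054 -0.019 -0.07 ] yaw 101.84 w 57.3 pos [528.9 165.   71. ] q6 1.61
```

```bash
cat >> st.py <<'E'
import sys
sys.exit(abs((m.T@o["moment"])[1])>0.12)
E
python3 -m handwheel '[0,0,0,-0.03,0,0,0,-0.06,0,0,0,-0.06]' >/dev/null;python3 st.py || exit
python3 -m handwheel '[0,0,0,-0.03,0,0,0,-0.06,0,0,0,-0.06]' >/dev/null;python3 st.py || exit
python3 -m handwheel '[0,0,0,-0.03,0,0,0,-0.06,0,0,0,-0.06]' >/dev/null;python3 st.py || exit
python3 -m handwheel '[0,0,0,-0.03,0,0,0,-0.06,0,0,0,-0.06]' >/dev/null;python3 st.py || exit
python3 -m handwheel '[0,0,0,-0.03,0,0,0,-0.06,0,0,0,-0.06]' >/dev/null;python3 st.py || exit
python3 -m handwheel '[0,0,0,-0.03,0,0,0,-0.06,0,0,0,-0.06]' >/dev/null;python3 st.py || exit
```

```text
tool-frame F [-0.07 -5.1  -1.05] M tool [-0.046 -0.014 -0.055] yaw 104.54 w 56.97 pos [528.9 165.   71. ] q6 1.56False
```

```bash
sed -i 's/sys.exit(\(.*\))$/sys.exit(int(\1))/' st.py
python3 -m handwheel '[0,0,0,-0.03,0,0,0,-0.06,0,0,0,-0.06]' >/dev/null;python3 st.py || exit
python3 -m handwheel '[0,0,0,-0.03,0,0,0,-0.06,0,0,0,-0.06]' >/dev/null;python3 st.py || exit
python3 -m handwheel '[0,0,0,-0.03,0,0,0,-0.06,0,0,0,-0.06]' >/dev/null;python3 st.py || exit
python3 -m handwheel '[0,0,0,-0.03,0,0,0,-0.06,0,0,0,-0.06]' >/dev/null;python3 st.py || exit
python3 -m handwheel '[0,0,0,-0.03,0,0,0,-0.06,0,0,0,-0.06]' >/dev/null;python3 st.py || exit
python3 -m handwheel '[0,0,0,-0.03,0,0,0,-0.06,0,0,0,-0.06]' >/dev/null;python3 st.py || exit
```

```text
tool-frame F [ 1.14 -5.49  0.16] M tool [ 0.061  0.004 -0.012] yaw 107.24 w 57.13 pos [528.9 165.   71. ] q6 1.51
tool-frame F [ 0.44 -4.43 -0.73] M tool [-0.038  0.007 -0.025] yaw 109.94 w 56.87 pos [528.9 165.   71. ] q6 1.46
tool-frame F [-0.22 -5.55 -0.66] M tool [-0.004  0.022 -0.028] yaw 112.64 w 57.49 pos [528.9 165.   71. ] q6 1.42
tool-frame F [ 0.38 -4.93 -0.09] M tool [ 0.003  0.02  -0.063] yaw 115.34 w 56.79 pos [528.9 165.   71. ] q6 1.37
tool-frame F [ 0.55 -5.17 -0.3 ] M tool [ 0.024 -0.021  0.061] yaw 118.04 w 57.23 pos [528.9 165.   71. ] q6 1.32
tool-frame F [-0.38 -5.41  0.04] M tool [ 0.032  0.015 -0.054] yaw 120.74 w 57.15 pos [528.9 165.   71. ] q6 1.28
```

```bash
python3 -m handwheel '[0,0,0,-0.03,0,0,0,-0.06,0,0,0,-0.06]' >/dev/null;python3 st.py || exit
python3 -m handwheel '[0,0,0,-0.03,0,0,0,-0.06,0,0,0,-0.06]' >/dev/null;python3 st.py || exit
python3 -m handwheel '[0,0,0,-0.03,0,0,0,-0.06,0,0,0,-0.06]' >/dev/null;python3 st.py || exit
python3 -m handwheel '[0,0,0,-0.03,0,0,0,-0.06,0,0,0,-0.06]' >/dev/null;python3 st.py || exit
python3 -m handwheel '[0,0,0,-0.03,0,0,0,-0.06,0,0,0,-0.06]' >/dev/null;python3 st.py || exit
python3 -m handwheel '[0,0,0,-0.03,0,0,0,-0.06,0,0,0,-0.06]' >/dev/null;python3 st.py || exit
python3 -m handwheel '[0,0,0,-0.03,0,0,0,-0.06,0,0,0,-0.06]' >/dev/null;python3 st.py || exit
python3 -m handwheel '[0,0,0,-0.03,0,0,0,-0.06,0,0,0,-0.06]' >/dev/null;python3 st.py || exit
```

```text
tool-frame F [ 0.15 -5.96 -0.12] M tool [0.03  0.055 0.041] yaw 123.44 w 56.98 pos [528.9 165.   71. ] q6 1.23
tool-frame F [ 1.15 -4.56  0.01] M tool [-0.055 -0.029 -0.096] yaw 126.14 w 56.6 pos [528.9 165.   71. ] q6 1.18
tool-frame F [-0.11 -5.53 -0.11] M tool [ 0.048  0.001 -0.014] yaw 128.84 w 57.06 pos [528.9 165.   71. ] q6 1.13
tool-frame F [ 0.73 -5.32 -0.6 ] M tool [ 0.028  0.01  -0.016] yaw 131.54 w 57.14 pos [529. 165.  71.] q6 1.09
tool-frame F [-0.33 -5.33 -0.03] M tool [ 0.013 -0.021 -0.042] yaw 134.24 w 57.23 pos [528.9 165.   71. ] q6 1.04
tool-frame F [-0.44 -5.68 -0.19] M tool [ 0.125 -0.016  0.013] yaw 136.94 w 56.97 pos [528.9 165.   71. ] q6 0.99
tool-frame F [-0.05 -5.93 -0.49] M tool [-0.115  0.021 -0.091] yaw 139.64 w 57.08 pos [528.8 165.1  71. ] q6 0.95
tool-frame F [ 0.9  -5.99 -2.17] M tool [-0.222  0.126 -0.05 ] yaw 142.33 w 57.24 pos [528.6 165.3  71. ] q6 0.9
```

The moment rose to 0.126 N m at about 1.31 rad, and side force appeared with it. One small extra step should confirm the stop.

```bash
python3 -m handwheel '[0,0,0,-0.02,0,0,0,-0.02]' >/dev/null;python3 st.py
python3 -m handwheel '[0,0,0,-0.02,0,0,0,-0.02]' >/dev/null;python3 st.py
```

```text
tool-frame F [ 0.51 -5.3  -1.81] M tool [-0.199  0.285 -0.018] yaw 143.22 w 56.86 pos [528.5 165.2  71. ] q6 0.88
tool-frame F [ 0.39 -5.35 -2.62] M tool [-0.249  0.302 -0.032] yaw 144.11 w 57.22 pos [528.5 165.3  71. ] q6 0.87
```

The stop is firm at 0.3 N m. I'll back off slightly to unload it, then lift a little and check.

```bash
python3 -m handwheel '[0,0,0,0.04,0,0,0,0.07,0,0,0,0.07]' >/dev/null;python3 st.py
python3 -m handwheel '[0,-0.01,0,0,0,-0.02,0,0,0,-0.035,0,0,0,-0.035,0,0]' >/dev/null;python3 st.py
```

```text
tool-frame F [ 0.43 -5.7  -0.72] M tool [-0.243  0.041 -0.056] yaw 140.97 w 56.78 pos [528.6 165.3  71. ] q6 0.92
tool-frame F [0.41 2.99 0.22] M tool [ 0.087  0.019 -0.156] yaw 140.97 w 57.08 pos [528.3 164.7  74.4] q6 0.92
```

```bash
python3 -m handwheel '[0,-0.02,0,0,0,-0.04,0,0,0,-0.04,0,0]' >/dev/null;python3 st.py
python3 -m handwheel '[0,-0.04,0,0,0,-0.08,0,0,0,-0.12,0,0,0,-0.16,0,0,0,-0.2,0,0,0,-0.25,0,0,0,-0.28,0,0,0,-0.28,0,0]' >/dev/null;python3 st.py
python3 - <<'E'
from h import *
from cell import robot
c=robot.camera("side");np.savez("side3.npz",**c)
cv2.imwrite("pics/v3.png",cv2.resize(c["img"][190:310,185:305],(600,600),interpolation=cv2.INTER_CUBIC)[:,:,::-1])
E
```

```text
tool-frame F [ 0.81 -0.05  0.53] M tool [0.037 0.025 0.034] yaw 140.99 w 56.85 pos [529.3 165.2  80.8] q6 0.92
tool-frame F [-0.49  1.42 -0.68] M tool [ 0.042  0.013 -0.053] yaw 140.98 w 56.75 pos [529.  165.  113.9] q6 0.92
```

View pics/v3.png

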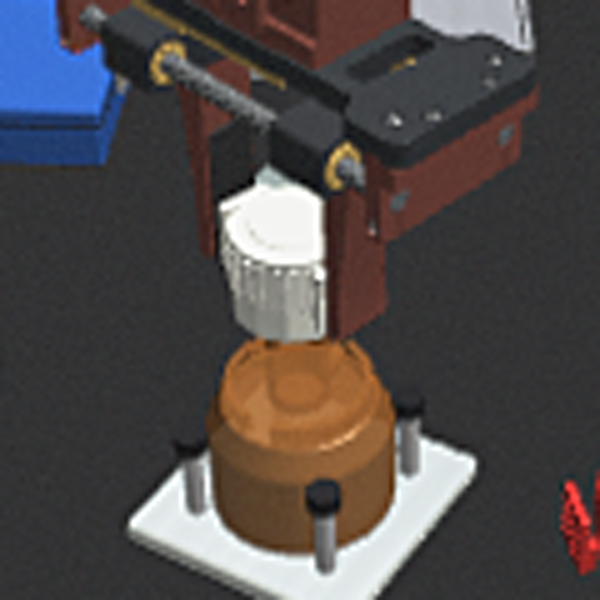

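The cap is off and upright in the fingers, with the open neck visible at (300,390). I'll carry it to the tray.

```bash
python3 -m handwheel '[0,-0.1,0,0,0,-0.2,0,0,0.1,-0.25,0.09,0,0.3,-0.25,0.26,0,0.5,-0.25,0.44,0,0.7,-0.25,0.61,0,0.79,-0.25,0.68,0]' >/dev/null;python3 st.py
python3 -m handwheel '[0.2,0,0.17,0,0.4,0,0.35,0,0.6,0,0.52,0,0.79,0,0.68,0]' >/dev/null;python3 st.py
python3 -m handwheel '[0.2,0,0.17,0,0.4,0,0.35,0,0.6,0,0.52,0,0.72,0,0.63,0,0.78,0,0.68,0,0.78,0,0.68,0]' >/dev/null;python3 st.py
python3 - <<'E'
from h import *
from cell import robot
c=robot.camera("side");np.savez("side4.npz",**c)
cv2.imwrite("pics/v4.png",cv2.resize(c["img"][100:220,200:340],(700,600),interpolation=cv2.INTER_CUBIC)[:,:,::-1])
E
```

```text
tool-frame F [0.25 0.11 0.39] M tool [ 0.045  0.039 -0.008] yaw 140.86 w 56.99 pos [532.5  37.8 143.8] q6 0.69
tool-frame F [-0.66  1.03 -0.38] M tool [-0.002  0.004  0.006] yaw 140.99 w 56.9 pos [536.2 -86.  143.6] q6 0.46
tool-frame F [-0.03  0.23 -0.14] M tool [ 0.018 -0.007 -0.023] yaw 140.97 w 57.17 pos [ 540.7 -209.   143.4] q6 0.25
```

View pics/v4.png

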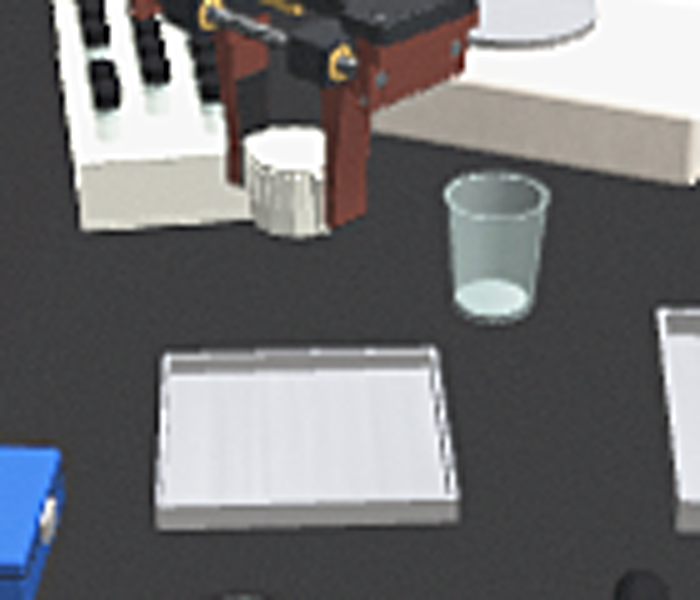

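The cap hangs upright above the tray. I'll lower it, then feel for the floor.

```bash
sed -i 's/^sys.exit.*/sys.exit(int((m.T@o["force"])[1]<-3))/' st.py
python3 -m handwheel '[0,0.2,0,0,0,0.4,0,0,0,0.6,0,0,0,0.75,0,0,0,0.87,0,0,0,0.95,0,0,0,1.0,0,0,0,1.0,0,0]' >/dev/null;python3 st.py||exit
python3 -m handwheel '[0,0.02,0,0,0,0.04,0,0,0,0.04,0,0]' >/dev/null;python3 st.py||exit
python3 -m handwheel '[0,0.005,0,0,0,0.01,0,0,0,0.01,0,0]' >/dev/null;python3 st.py||exit
python3 -m handwheel '[0,0.005,0,0,0,0.01,0,0,0,0.01,0,0]' >/dev/null;python3 st.py||exit
python3 -m handwheel '[0,0.005,0,0,0,0.01,0,0,0,0.01,0,0]' >/dev/null;python3 st.py||exit
python3 -m handwheel '[0,0.005,0,0,0,0.01,0,0,0,0.01,0,0]' >/dev/null;python3 st.py||exit
python3 -m handwheel '[0,0.005,0,0,0,0.01,0,0,0,0.01,0,0]' >/dev/null;python3 st.py||exit
```

```text
tool-frame F [0.69 0.72 0.4 ] M tool [ 0.078 -0.012 -0.033] yaw 140.98 w 56.88 pos [ 540.7 -209.1   23.3] q6 0.25
tool-frame F [-0.12  0.6   0.61] M tool [ 0.028 -0.006 -0.037] yaw 140.99 w 57.08 pos [ 540.7 -209.1   18.6] q6 0.25
tool-frame F [0.16 0.91 0.45] M tool [ 0.044  0.004 -0.057] yaw 140.99 w 57.13 pos [ 540.7 -209.1   17.4] q6 0.25
tool-frame F [-0.2   1.05 -0.34] M tool [ 0.026  0.038 -0.019] yaw 140.98 w 56.91 pos [ 540.7 -209.1   16.2] q6 0.25
tool-frame F [-0.68  0.39 -0.48] M tool [0.017 0.031 0.004] yaw 140.99 w 56.84 pos [ 540.7 -209.1   14.9] q6 0.25
tool-frame F [-0.54  0.04 -0.66] M tool [-0.04   0.005 -0.04 ] yaw 140.99 w 57.09 pos [ 540.6 -209.1   13.7] q6 0.25
tool-frame F [-0.35 -0.38 -0.65] M tool [ 0.075  0.011 -0.041] yaw 140.99 w 57.38 pos [ 540.7 -209.1   12.6] q6 0.25
```

```bash
python3 -m handwheel '[0,0.003,0,0,0,0.005,0,0,0,0.005,0,0]' >/dev/null;python3 st.py||exit
python3 -m handwheel '[0,0.003,0,0,0,0.005,0,0,0,0.005,0,0]' >/dev/null;python3 st.py||exit
python3 -m handwheel '[0,0.003,0,0,0,0.005,0,0,0,0.005,0,0]' >/dev/null;python3 st.py||exit
python3 -m handwheel '[0,0.003,0,0,0,0.005,0,0,0,0.005,0,0]' >/dev/null;python3 st.py||exit
```

```text
tool-frame F [ 0.06  0.05 -1.03] M tool [0.037 0.026 0.017] yaw 140.99 w 57.02 pos [ 540.7 -209.2   12.2] q6 0.25
tool-frame F [ 0.42 -4.98 -1.97] M tool [-0.53  -0.032 -0.136] yaw 140.99 w 56.93 pos [ 540.8 -209.1   12. ] q6 0.25
```

The floor was felt at about 5 N, at the expected height. Now to release in stages and rise.

```bash
python3 -m handwheel '[0,0,0,0,0,0,0,0,0,0,0,0]' 0.7 >/dev/null;python3 st.py
python3 -m handwheel '[0,0,0,0,0,0,0,0,0,0,0,0]' 0.8 >/dev/null;python3 st.py
python3 -m handwheel '[0,0,0,0,0,0,0,0,0,0,0,0,0,0,0,0]' 1 >/dev/null;python3 st.py
python3 -m handwheel '[0,-0.05,0,0,0,-0.15,0,0,0,-0.3,0,0,0,-0.5,0,0,0,-0.7,0,0,0,-0.9,0,0,0,-1,0,0,0,-1,0,0]' >/dev/null;python3 st.py
python3 - <<'E'
from h import *
from cell import robot
c=robot.camera("side");np.savez("side5.npz",**c);print(robot.observe()["time_s"])
capmeasure(c,np.s_[150:200,230:295],34,44)
cv2.imwrite("pics/v5.png",cv2.resize(c["img"][120:240,190:330],(700,600),interpolation=cv2.INTER_CUBIC)[:,:,::-1])
E
```

```text
tool-frame F [ 0.37 -4.82 -1.47] M tool [-0.102  0.03  -0.049] yaw 140.98 w 61.69 pos [ 541.  -209.3   11.8] q6 0.25
tool-frame F [ 0.22 -0.4  -0.02] M tool [ 0.055 -0.003  0.007] yaw 140.99 w 70.64 pos [ 540.4 -208.9   10.6] q6 0.25
tool-frame F [0.02 0.09 0.06] M tool [0.055 0.004 0.008] yaw 140.99 w 87.87 pos [ 540.7 -209.1   11.5] q6 0.25
tool-frame F [ 0.75  0.26 -0.21] M tool [0.093 0.002 0.018] yaw 140.99 w 88.17 pos [ 541.3 -209.4  133.1] q6 0.25
26.4
```

View pics/v5.png

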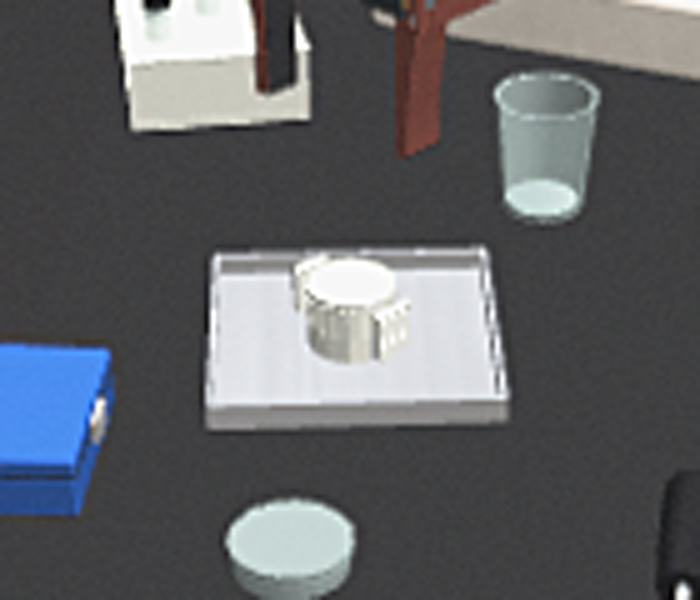

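The cap stands upright near the tray's middle, at (353,310), with both tabs out and the gripper well clear. Handing in.

```bash
python3 -c "
from cell import robot
print(robot.sign_off())"
```

```text
the job is handed in; nothing more can be done
None
```

The cap is off the clamped jar and standing right way up in the smaller tray, let go. The job was handed in at about 26 s of the 67 s allowed; the hand-in gives no verdict.

- **Opening:** I pinched both tabs with 25 N, to 57 mm across. The cap turned freely to a firm stop at about 1.31 rad. I eased off slightly and lifted it straight off; the force along the lift read about 3 N at most.
- **Twist at the stop:** while confirming the stop, the wrist read about 0.3 N m, more than the suggested 0.15–0.2 N m. The side force stayed under 3 N.
- **Placing:** the cap met the tray floor at about 5 N, at the expected height.
- **Last checks:** the final picture shows the cap upright near the tray's middle, with both tabs out and the fingers about 120 mm above where they let go. The dish, beaker and slide box look undisturbed; I did not measure them or check the other things again.
- **Check that failed:** the numeric fit of the cap's final position returned nothing, so its place in the tray rests on that picture and the gripper position at release, about 2 mm from the tray's measured middle.

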